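# Pack four bottle sizes into their boxes

## Robot

A 7-joint arm with a two-finger parallel gripper is mounted at the origin on a cart in front of the work surface, level with it; the furniture and walls round the work are solid. World frame = base frame: x ahead of the robot, y to its left, z up, the work surface at z = 0. Lengths are in m, angles in degrees, forces in N, time in s.
With the tool pointing down it reaches from about 0.425 to 1.025 m from the base axis. Payload 3.6 kg.
Tool frame: the origin (TCP) lies on the centre line of the jaws, within the pads' length; the fingertips stand ahead of it and the grasp point (between the pads) lies 3 mm ahead of it (env.tips_ahead is the x of the fingertips in the tool frame, in m); x points along the fingers, y is the direction in which the jaws open and shut, and the axes are right-handed (so a half turn about x gives the same grasp; the last joint's range is limited). The gripper opens to 85 mm and grips with 20 to 120 N. Pads are 22 mm wide; open, the fingers measure 114 mm over their backs; the gripper's body (76 mm by 85 mm) begins 54 mm behind the grasp point. The pads swing forward as they close: fully open they stand 13 mm farther back than shut.
Start: joints at [-80.357, 33.873, 2.773, 92.16, -1.908, 54.013, -1.931], TCP at [0.188, 0.7, 0.253] pointing down, gripper open.
Joint ranges: [-153.93, 153.93], [-27.13, 128.08], [-72.61, 78.16], [10.71, 143.7], [-87.88, 267.88], [4.46, 118.87], [-176.78, 176.78]. Speed limits (degrees/s): [147.25, 147.25, 180, 180, 180, 180, 180].

## Interface

Orientations are given as [roll, pitch, yaw] about the fixed x, y, z axes, in that order (R = Rz(yaw) Ry(pitch) Rx(roll)).
In Python, from rig import env, optics, workorder, spotter gives the robot as it stands.
- The arm moves only by the shell command python3 -m inch 'ROWS' [FORCE]. ROWS is JSON, a list of rows, each an object with "dp": the shift along the tool's x, y, z normalised to -1 to 1, where 1 is 0.06 m, a list of three; "dr": the turn, a rotation vector about the tool's x, y, z normalised to -1 to 1, where 1 is pi/2 rad, a list of three; "claw": the gripper's target within -1 to 1 (shut at 1, half-way at 0, fully open at -1). A call has 1 to 5 rows; each row shifts and turns the pose as measured when the row begins, along the tool's axes as they then stand; what a row does not reach is not made up. A row lasts 1/8 s, in which the tool goes at most 62.5 mm and 10.7 degrees, less where a joint would pass 70% of its speed; a pose out of reach is approached as far as the arm can. A call with a number of a shift or a turn outside -1 to 1 is refused whole. A call with a gripper value outside its range is refused whole. The fingers move at their own pace and stop on an object; FORCE is the grip in N (left out, the last holds). Time passes only in rows, so rows that do not move let the fingers close. It gives the time, the measured TCP pose, the force and the opening at its end, in the units of the state.
- env.state(): the state, without advancing time (a new reading comes with each control period).
- optics.capture(name): name is "side" or "top" or "wrist"; returns a dict with "image" (384x512x3 uint8, blue, green, red), "vfov" (degrees; the focal length in pixels is half the picture's height over the tangent of half this angle, whatever the lens; pixels are square), "cx", "cy" (the principal point, pixels), "k1" (the pictures are not rectified: a ray, as slopes to the right and down, at radius r is drawn at 1 + k1 r^2 times it, then the intrinsics apply), "R" (3x3) and "t" (3): a world point X has camera coordinates R X + t. Camera axes: x right, y down, z forward; pixel columns grow to the right and rows downward; lengths in m; the calibration is good to about 2 mm. A picture is of the moment at which its call begins. There is no depth.
- workorder.finish_job(): hands the job in, once; it reports no verdict.
Trained networks look in a picture, given as the dict that the camera call returned (one of the last four; its "shot" number tells which), for a name from the list of things; names that differ only in an ending like _2 or _b are one class to them, and where a whole thing is asked for, a point or a joint stands for the part that bears it (a point fixed in the world has none). Each returns a list of dicts, best first, with "confidence" (0 to 1); they miss things now and then, are a little off and sometimes report something else, mostly with a low value. They report only what shows in the picture. A call takes as long as a camera call. They do not tell look-alikes from the thing itself.
- spotter.recognise(label, picture): "box" ([centre column, centre row, width, height] in pixels, round what is visible of it).
- spotter.outline_of(label, picture): "region" (384x512 bool, what is visible of it) and "box" ([centre column, centre row, width, height] in pixels, round what is visible of it).
The state is a dict: "t": time; "qpos": joint angles; "joint_vel": joint speeds; "joint_torque": joint torques, N m; "position": TCP position; "tcp_rot": TCP orientation; "ft_force": force on the tool from outside, world axes, zero at the start; "moment": the same for the moment, N m; "opening": finger opening in m.
Only numpy, scipy, OpenCV 4.12 (cv2) and the standard library are available. Lean on these libraries where they do the work, as an engineer would, in place of code of your own. Each camera call takes 0.05 s, during which the arm holds its last target. There are 200 camera calls.

## Task

Pick out the four brown bottles and stand each one upright on the floor of the open cardboard box of its own size: the smallest bottle in the smallest box, the next size in the next box, and so on up to the largest. Leave the two folding cartons standing where they are.

Things in the scene. Friction and masses are not known exactly. Their poses are not given: they have to be found in the camera images.
- bottle_smallest: the smallest of four upright round brown lacquer bottles with a pale label and a black cap, all alike but for size: body 27 mm in diameter, 74 mm tall overall; the cap is the top 34 mm, about 19 mm in diameter, good to pinch from above. Loose, under 0.25 kg. Origin: centre of its underside; z axis up along the bottle
- bottle_second: the second smallest of four upright round brown lacquer bottles with a pale label and a black cap, all alike but for size: body 37 mm in diameter, 90 mm tall overall; the cap is the top 36 mm, about 24 mm in diameter, good to pinch from above. Loose, under 0.25 kg. Origin: centre of its underside; z axis up along the bottle
- bottle_third: the second largest of four upright round brown lacquer bottles with a pale label and a black cap, all alike but for size: body 48 mm in diameter, 106 mm tall overall; the cap is the top 38 mm, about 30 mm in diameter, good to pinch from above. Loose, under 0.25 kg. Origin: centre of its underside; z axis up along the bottle
- bottle_largest: the largest of four upright round brown lacquer bottles with a pale label and a black cap, all alike but for size: body 60 mm in diameter, 122 mm tall overall; the cap is the top 40 mm, about 36 mm in diameter, good to pinch from above. Loose, under 0.25 kg. Origin: centre of its underside; z axis up along the bottle
- box_smallest: the smallest of four shallow open cardboard boxes, all alike but for size, square, 49 mm wide inside, 55 mm outside, walls 3 mm thick and 20 mm high, floor 3 mm thick; fixed to the table. Origin: centre of its underside on the table; x and y axes along its sides, z up
- box_second: the second smallest of four shallow open cardboard boxes, all alike but for size, square, 61 mm wide inside, 67 mm outside, walls 3 mm thick and 20 mm high, floor 3 mm thick; fixed to the table. Origin: centre of its underside on the table; x and y axes along its sides, z up
- box_third: the second largest of four shallow open cardboard boxes, all alike but for size, square, 74 mm wide inside, 80 mm outside, walls 3 mm thick and 20 mm high, floor 3 mm thick; fixed to the table. Origin: centre of its underside on the table; x and y axes along its sides, z up
- box_largest: the largest of four shallow open cardboard boxes, all alike but for size, square, 88 mm wide inside, 94 mm outside, walls 3 mm thick and 20 mm high, floor 3 mm thick; fixed to the table. Origin: centre of its underside on the table; x and y axes along its sides, z up
- carton_grey: a bystander: upright white and grey folding carton, 34 x 34 x 117 mm, loose and light. Origin: centre of its underside
- carton_pink: a bystander: upright pink and brown folding carton, 34 x 34 x 129 mm, loose and light. Origin: centre of its underside
Things that resemble listed ones, but are neither listed nor needed, are in the scene too. What is shaped like the bottle_largest but turquoise is not meant.

How it is judged (in metres and radians):
At the end, for the whole second after the job is handed in: Each of the four bottles stands upright (within 0.1 rad) and at rest inside the box of its own size rank, on its floor (underside less than 8 mm above the table), its centre within 20 mm of the box's centre. The two cartons still stand within 30 mm of where they were (horizontal distance between bottle_smallest and box_smallest below 0.02 m and z of bottle_smallest in the frame of box_smallest below 0.008 m and angle between each of bottle_smallest, bottle_second, bottle_third, bottle_largest's own z axis and vertical below 0.1 rad and linear speed of each of bottle_smallest, bottle_second, bottle_third, bottle_largest below 0.02 m/s and horizontal distance between bottle_second and box_second below 0.02 m and z of bottle_second in the frame of box_second below 0.008 m and horizontal distance between bottle_third and box_third below 0.02 m and z of bottle_third in the frame of box_third below 0.008 m and horizontal distance between bottle_largest and box_largest below 0.02 m and z of bottle_largest in the frame of box_largest below 0.008 m); the robot touches nothing.
It fails at once if the grey carton is pushed more than 30 mm away or knocked over (distance of carton_grey from where it was at the start of the episode above 0.03 m or angle between carton_grey's own z axis and vertical above 0.4 rad).
It fails at once if the pink carton is pushed more than 30 mm away or knocked over (distance of carton_pink from where it was at the start of the episode above 0.03 m or angle between carton_pink's own z axis and vertical above 0.4 rad).
It also fails if it takes over 136 s, if anything falls off the work surface, if the arm or the gripper's body presses on something with over 40 N, if the wrist force passes 120 N, or if a joint passes its speed limit or range.

## Working session

There is one attempt and no reset: what is moved stays moved. The work goes in short steps, Python scripts to look and compute and a shell command to move; the robot and the scene stay as the last step left them, time stands still between calls to the robot, and variables do not carry over. Pictures are saved under pics/ and viewed, about 12 in all and at most 16, crops included, and the job is handed in when it is done.

```bash
mkdir -p pics; ls
python3 - <<'E'
from rig import env, optics, workorder, spotter
import cv2
print(env.state(), env.tips_ahead)
for n in("top","side"):
    p=optics.capture(n); cv2.imwrite(f"pics/{n}0.png",cv2.resize(p["image"],(800,600),interpolation=cv2.INTER_CUBIC)); print(n,p["vfov"],p["cx"],p["cy"],p["k1"],p["R"],p["t"])
E
```

```text
pics
{'t': 0.0, 'qpos': array([-80.3568479 ,  33.92701276,   2.76744443,  92.23535146,
        -1.90777331,  54.01430429,  -1.93107006]), 'joint_vel': array([-0.13221433,  0.05217562,  0.00418428, -0.03559116,  0.02309003,
        0.0245716 , -0.03733885]), 'joint_torque': array([-2.37707309e-04, -5.48682976e+01,  1.54637475e+00, -1.98128253e+01,
        9.37945530e-03,  8.63032357e-03,  8.76505567e-06]), 'position': array([0.187438  , 0.69954572, 0.25213167]), 'tcp_rot': array([ -86.68464957,   89.86944015, -101.68047877]), 'ft_force': array([ 1.49745579, -0.46956735,  0.93289264]), 'moment': array([ 0.01025791,  0.00775408, -0.00264207]), 'opening': 0.08548858062767908} 0.022
top 43.30449248638487 256.84992161681413 186.36210622234924 -0.03675072725923847 [[ 0.00188942 -0.99994451  0.01036338]
 [-0.99235145 -0.00315403 -0.12340445]
 [ 0.12343028 -0.01005096 -0.99230234]] [-0.00565012  0.50551663  1.30571044]
side 57.7774608583911 259.8328947217452 192.35706471300395 -0.0183521279681715 [[-0.99769828  0.06591236 -0.01592822]
 [ 0.05160426  0.58563635 -0.80892958]
 [-0.04399031 -0.80788962 -0.58768973]] [0.52437049 0.02357429 1.12576916]
```

View pics/top0.png

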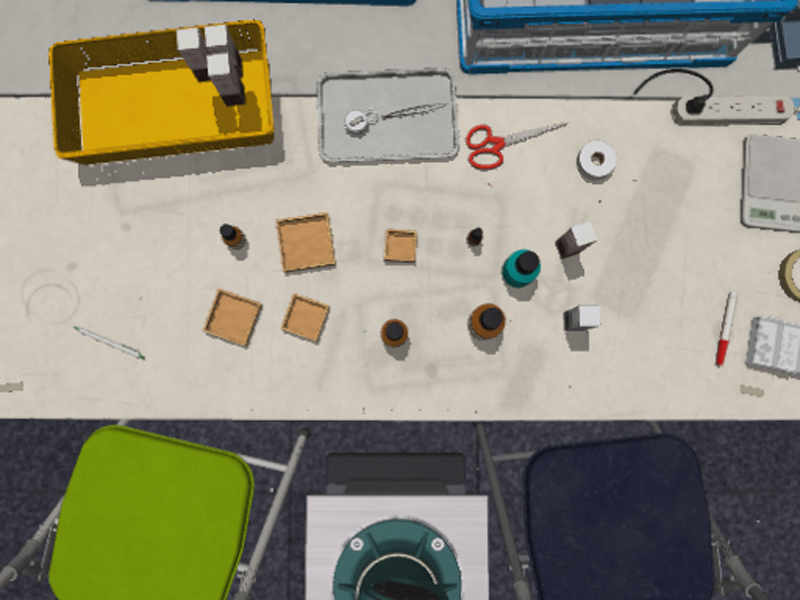

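View pics/side0.png

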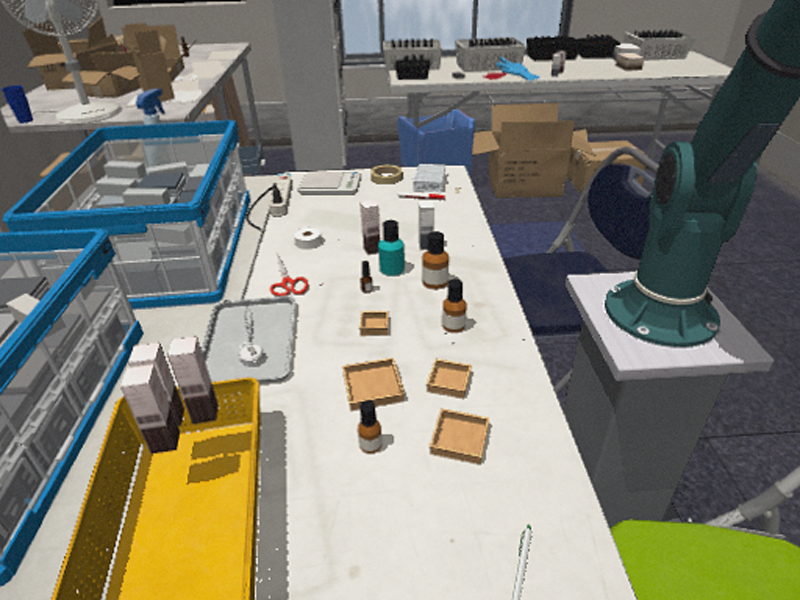

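Candidates in the top view (800-px scale):
- Brown bottles: (475,237) smallest, (232,235) second, (395,333) third and (488,320) largest.
- Turquoise look-alike, not wanted: (521,267).
- Boxes: (400,246) smallest, (305,318) second, (233,318) third and (306,242) largest.
- Cartons: (578,240) and (583,318).

Next I'll measure them.

```bash
cat > h.py <<'E'
import numpy as np, cv2
from scipy.optimize import least_squares
from rig import env, optics, workorder, spotter
def F(p): return 192/np.tan(np.radians(p["vfov"]/2))
def proj(p,X):
    c=np.atleast_2d(X)@np.array(p["R"]).T+np.array(p["t"]); s=c[:,:2]/c[:,2:]
    s=s*(1+p["k1"]*(s**2).sum(1,keepdims=True)); return s*F(p)+[p["cx"],p["cy"]]
def unproj(p,uv,z):
    d=(np.array(uv,float)-[p["cx"],p["cy"]])/F(p); s=d.copy()
    for _ in range(5): s=d/(1+p["k1"]*(s@s))
    R=np.array(p["R"]);C=-R.T@np.array(p["t"]); r=R.T@np.append(s,1); return C+r*(z-C[2])/r[2]
B=dict(smallest=(27,74,34,19),second=(37,90,36,24),third=(48,106,38,30),largest=(60,122,40,36))
W=dict(smallest=55,second=67,third=80,largest=94)
a=np.linspace(0,2*np.pi,24)
def ring(d,z): return np.c_[d/2*np.cos(a),d/2*np.sin(a),0*a+z]/1000
def bottle(n):
    d,h,c,e=B[n]; return np.r_[ring(d,0),ring(d,h-c-.12*h),ring(e,h-c),ring(e,h)]
def square(n,z=20):
    w=W[n]/2; return np.array([[w*i,w*j,k] for i in(-1,1) for j in(-1,1) for k in(0,z)])/1000
def bb(q): lo,hi=q.min(0),q.max(0); return np.r_[(lo+hi)/2]
def fit(P,obs,x0):  # obs: list of (picture, box)
    f=lambda v:np.concatenate([bb(proj(p,P+[v[0],v[1],0]))-b[:2] for p,b in obs])
    r=least_squares(f,x0); return r.x,r.fun
E
python3 - <<'E'
from h import *
ps=[optics.capture("top"),optics.capture("side")]
for k in ["bottle_"+n for n in B]+["box_"+n for n in W]+["carton_grey","carton_pink"]:
    for p,c in zip(ps,"TS"):
        for d in spotter.outline_of(k,p):
            if d["confidence"]<.25: continue
            b=np.array(d["box"]); m=d["region"].astype(np.uint8)
            g=unproj(p,b[:2],.02 if "box" in k else .05)
            hue=p["image"][d["region"]].mean(0).round()
            ang=cv2.minAreaRect(cv2.findNonZero(m)) if m.any() else None
            print(k,c,round(d["confidence"],2),b.round(1),g[:2].round(3),hue,np.round(ang[1],1),round(ang[2],1))
E
```

```text
bottle_second T 0.62 [152.4 152.3  16.9  15.2] [0.597 0.283] [49. 60. 73.] [19.8 12.7] 45.0
bottle_second S 0.87 [237.  275.7  14.4  34. ] [0.599 0.311] [66. 80. 96.] [34. 14.] 90.0
bottle_third T 0.83 [251.3 215.7  18.3  13.2] [0.423 0.011] [43. 60. 81.] [17.7 16.3] 45.0
bottle_third S 0.97 [289.8 196.4  16.3  30.3] [0.433 0.012] [65. 81. 99.] [33. 14.] 90.0
bottle_third S 0.72 [280.  167.1  14.2  36. ] [ 0.444 -0.16 ] [ 67.  84. 101.] [37. 17.] 90.0
bottle_third S 0.35 [239.9 206.2  21.5  15.7] [0.587 0.047] [ 85. 121. 152.] [16. 18.] 90.0
bottle_largest T 0.97 [334.1 173.7  27.9  24.8] [ 0.539 -0.216] [78. 79. 28.] [23. 24.] 90.0
bottle_largest T 0.67 [307.9 207.2  26.9  27.2] [ 0.447 -0.143] [46. 65. 86.] [21.9 25. ] 63.4
bottle_largest S 0.78 [249.7 158.8  17.4  31.8] [ 0.546 -0.226] [92. 94. 36.] [35. 16.] 90.0
bottle_largest S 0.68 [280.1 167.8  16.   36.3] [ 0.444 -0.155] [ 67.  83. 101.] [37. 16.] 90.0
box_smallest T 0.86 [259.9 159.7  20.2  21. ] [ 0.582 -0.013] [ 85. 128. 169.] [20. 19.] 90.0
box_smallest S 0.84 [236.6 205.1  20.3  14.8] [0.598 0.003] [ 94. 128. 158.] [16.
[... 423 characters left out ...]
593 0.187] [ 98. 141. 180.] [30.6 36.7] 80.5
box_largest T 0.76 [195.2 154.9  36.   40.4] [0.595 0.169] [ 89. 134. 176.] [35.6 34.5] 81.9
box_largest S 0.84 [237.8 245.9  42.   36.9] [0.597 0.182] [ 97. 140. 180.] [30.6 36.7] 78.7
carton_grey T 0.55 [370.7 204.7  28.   17.5] [ 0.454 -0.315] [144. 145. 146.] [17. 24.] 90.0
carton_grey S 0.78 [272.3 146.2  11.4  33.9] [ 0.456 -0.312] [137. 140. 142.] [10.8 31.3] 2.9
carton_pink T 0.82 [367.2 153.4  29.6  22.1] [ 0.596 -0.309] [125. 128. 133.] [15.2 27.7] 63.4
carton_pink S 0.85 [236.5 144.6  10.6  36.6] [ 0.593 -0.338] [107. 110. 121.] [35.1 11.4] 85.6
carton_pink S 0.46 [295.1 283.1  37.2  33.9] [0.466 0.344] [ 98. 142. 181.] [34.7 32.3] 14.0
```

```bash
cat > m.py <<'E'
from h import *
T=optics.capture("top"); im=T["image"]; hsv=cv2.cvtColor(im,cv2.COLOR_BGR2HSV)
def comp(mask,uv,r):
    n,l,s,c=cv2.connectedComponentsWithStats(mask.astype(np.uint8)); w=np.array([[l[y,x],np.hypot(x-uv[0],y-uv[1])] for y,x in np.argwhere(l>0) if np.hypot(x-uv[0],y-uv[1])<r])
    i=np.bincount(w[:,0].astype(int)).argmax(); return l==i
def hullmask(q):
    m=np.zeros((384*8,512*8),np.uint8); cv2.fillConvexPoly(m,cv2.convexHull(((q+.5)*8).astype(np.int32)),1)
    return cv2.resize(m.astype(np.float32),(512,384),interpolation=cv2.INTER_AREA)
def cen(m): y,x=np.mgrid[:384,:512]; return np.array([(x*m).sum(),(y*m).sum()])/m.sum()
big=cv2.resize(im,None,fx=6,fy=6,interpolation=cv2.INTER_CUBIC)
def draw(q,col):
    cv2.polylines(big,[cv2.convexHull(((q+.5)*6).astype(np.int32))],True,col,1)
E
cat > m1.py <<'E'
from m import *
for n,uv in dict(smallest=(304,151),second=(148,150),third=(252,212),largest=(312,205)).items():
    d,h,c,e=B[n]; m=comp(hsv[...,2]<55,uv,8); P=np.r_[ring(e,h-c),ring(e,h)]
    o=cen(m); v=unproj(T,o,h/1000)[:2]
    for _ in range(4): v=v+unproj(T,o,h/1000)[:2]-unproj(T,cen(hullmask(proj(T,P+[*v,0]))),h/1000)[:2]
    print("bottle",n,m.sum(),round(hullmask(proj(T,P+[*v,0])).sum(),1),v.round(4)); draw(proj(T,P+[*v,0]),(0,255,0)); draw(proj(T,ring(d,0)+[*v,0]),(255,255,0))
for n,uv in dict(smallest=(257,157),second=(195,203),third=(149,204),largest=(196,155)).items():
    m=comp((hsv[...,1]>80)&(hsv[...,2]>90),uv,12); m=cv2.morphologyEx(m.astype(np.uint8),cv2.MORPH_CLOSE,np.ones((3,3)))
    best=None
    for yaw in range(-44,46,2):
        R=cv2.Rodrigues(np.array([0,0,np.radians(yaw)]))[0]; P=square(n)@R.T; v=unproj(T,cen(m),.015)[:2]
        for _ in range(2): v=v+unproj(T,cen(m),.015)[:2]-unproj(T,cen(hullmask(proj(T,P+[*v,0]))),.015)[:2]
        e=np.abs(hullmask(proj(T,P+[*v,0]))-m).sum()
        if best is None or e<best[0]: best=(e,yaw,v,P)
    e,yaw,v,P=best; print("box",n,m.sum(),round(e,1),yaw,v.round(4)); draw(proj(T,P+[*v,0]),(0,0,255))
cv2.imwrite("pics/m1.png",cv2.resize(big[110*6:240*6,115*6:345*6],None,fx=.57,fy=.57,interpolation=cv2.INTER_AREA))
E
python3 m1.py
```

```text
bottle smallest 67 57.3 [ 0.5992 -0.1326]
bottle second 75 97.1 [0.6028 0.2968]
bottle third 93 114.5 [0.4304 0.0083]
bottle largest 153 183.1 [ 0.4514 -0.1522]
box smallest 386 30.9 -4 [ 0.5929 -0.002 ]
box second 599 26.0 -20 [0.4612 0.1687]
box third 845 43.8 -20 [0.461  0.2991]
box largest 1121 55.0 8 [0.5987 0.1698]
```

View pics/m1.png

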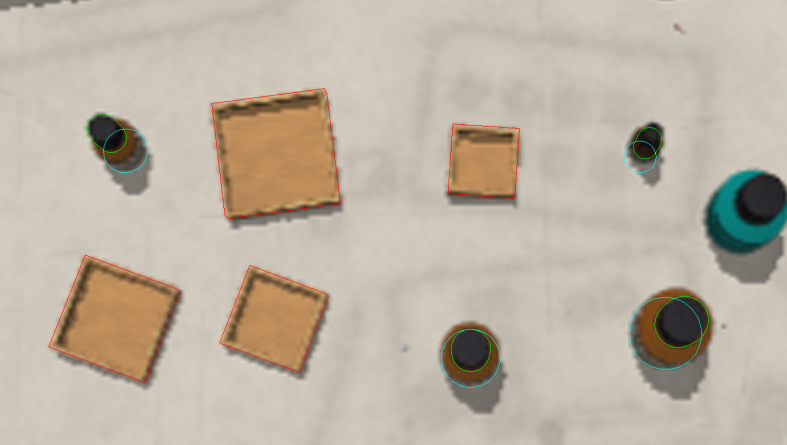

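The crop confirms it: the four brown bottles and their boxes are as named, and the turquoise one is excluded. The box outlines fit. The bottle fits are within a few mm, good enough for the approach.

```bash
cat > go.py <<'E'
import sys; from h import *
from scipy.spatial.transform import Rotation as Ro
s=env.state(); R=Ro.from_euler("xyz",s["tcp_rot"],degrees=True).as_matrix(); p=s["position"]
x,y,z,psi=map(float,sys.argv[1:5])   # psi: wanted world yaw of jaw axis, deg
c=np.radians(psi); Y=np.array([np.cos(c),np.sin(c),0]); 
if Y@R[:,1]<0: Y=-Y
X=np.array([0,0,-1.]); D=np.c_[X,Y,np.cross(X,Y)]
print("t",round(s["t"],2),"p",p.round(4),"open",round(s["opening"],4),"f",s["ft_force"].round(1),"q",s["qpos"].round(0))
print("axes y",R[:,1].round(3),"z",R[:,2].round(3),"dp units",(R.T@(np.array([x,y,z])-p)/.06).round(2),"final frame",(D.T@(np.array([x,y,z])-p)/.06).round(2),"dr",(Ro.from_matrix(R.T@D).as_rotvec()/(np.pi/2)).round(3))
E
python3 go.py .599 -.133 .2 90; python3 go.py .599 -.133 .2 0
```

```text
t 1.25 p [0.1876 0.7003 0.2533] open 0.0854 f [-0.3 -0.2  0. ] q [-80.  34.   3.  92.  -2.  54.  -2.]
axes y [0.259 0.966 0.   ] z [ 0.966 -0.259 -0.   ] dp units [  0.89 -11.64  10.22] final frame [  0.89 -13.89   6.86] dr [-0.167  0.    -0.   ]
t 1.25 p [0.1876 0.7003 0.2533] open 0.0854 f [-0.3 -0.2  0. ] q [-80.  34.   3.  92.  -2.  54.  -2.]
axes y [0.259 0.966 0.   ] z [ 0.966 -0.259 -0.   ] dp units [  0.89 -11.64  10.22] final frame [ 0.89  6.86 13.89] dr [ 0.833 -0.    -0.   ]
```

```bash
python3 -m inch '[{"dp":[0,0,0],"dr":[-0.083,0,0],"claw":-0.4},{"dp":[0,0,0],"dr":[-0.083,0,0],"claw":-0.4},{"dp":[0,-0.9,0.44],"dr":[0,0,0],"claw":-0.4},{"dp":[0,-0.9,0.44],"dr":[0,0,0],"claw":-0.4},{"dp":[0,-0.9,0.44],"dr":[0,0,0],"claw":-0.4}]' 40; python3 go.py .599 -.133 .2 90
```

```text
t: 1.88
position: [0.2658, 0.5412, 0.2526]
tcp_rot: [100.2, 89.7, 101.3]
ft_force: [0.9, 0.1, 0.5]
opening: 0.0599
t 1.88 p [0.2658 0.5412 0.2526] open 0.0599 f [0.9 0.1 0.5] q [-67.  25.  -2. 109.   1.  46.  22.]
axes y [-0.018  1.     0.006] z [ 1.     0.018 -0.001] dp units [  0.8  -11.34   5.35] final frame [  0.88 -11.24   5.55] dr [ 0.011 -0.001 -0.004]
```

Joint 1 is heading toward 0, so there's plenty of range.

```bash
python3 -m inch '[{"dp":[0,-0.9,0.5],"dr":[0.01,0,0],"claw":-0.4},{"dp":[0,-0.9,0.5],"dr":[0,0,0],"claw":-0.4},{"dp":[0,-0.9,0.5],"dr":[0,0,0],"claw":-0.4},{"dp":[0,-0.9,0.5],"dr":[0,0,0],"claw":-0.4},{"dp":[0,-0.9,0.5],"dr":[0,0,0],"claw":-0.4}]'; python3 -m inch '[{"dp":[0,-0.9,0.4],"dr":[0,0,0],"claw":-0.4},{"dp":[0,-0.9,0.4],"dr":[0,0,0],"claw":-0.4},{"dp":[0,-0.9,0.4],"dr":[0,0,0],"claw":-0.4},{"dp":[0,-0.9,0.4],"dr":[0,0,0],"claw":-0.4},{"dp":[0,-0.9,0.4],"dr":[0,0,0],"claw":-0.4}]'; python3 go.py .599 -.133 .2 90
```

```text
t: 2.5
position: [0.4198, 0.2685, 0.2525]
tcp_rot: [70.5, 89.4, 70.6]
ft_force: [0.2, 0.3, -0.2]
opening: 0.0597
t: 3.12
position: [0.5457, -0.0098, 0.2526]
tcp_rot: [50.3, 89.1, 50.4]
ft_force: [0.2, 1.1, 0.1]
opening: 0.0597
t 3.12 p [ 0.5457 -0.0098  0.2526] open 0.0597 f [0.2 1.1 0.1] q [ -8.  21.   6. 116.  -4.  43.  91.]
axes y [-0.003  1.     0.013] z [1.    0.003 0.01 ] dp units [ 0.86 -2.07  0.87] final frame [ 0.88 -2.05  0.89] dr [ 0.002  0.007 -0.008]
```

```bash
python3 -m inch '[{"dp":[0,-0.7,0.3],"dr":[0,0.007,-0.008],"claw":-0.4},{"dp":[0.3,-0.7,0.3],"dr":[0,0,0],"claw":-0.4},{"dp":[0.3,-0.65,0.29],"dr":[0,0,0],"claw":-0.4},{"dp":[0.2,0,0],"dr":[0,0,0],"claw":-0.4},{"dp":[0,0,0],"dr":[0,0,0],"claw":-0.4}]'; python3 go.py .599 -.133 .1 90
python3 - <<'E'
from h import *
p=optics.capture("wrist"); cv2.imwrite("pics/w1.png",p["image"]); R=np.array(p["R"]); print(p["vfov"],p["k1"],(-R.T@p["t"]).round(3),R[2].round(2))
print(proj(p,[[.5992,-.1326,.074],[.5992,-.1326,.04]]).round(1))
E
```

```text
t: 3.75
position: [0.6033, -0.1437, 0.2046]
tcp_rot: [-32.9, 89.7, -33.3]
ft_force: [0.6, 0.7, 0.4]
opening: 0.0597
t 3.75 p [ 0.6033 -0.1437  0.2046] open 0.0597 f [0.6 0.7 0.4] q [  4.  30.   7. 109.  -5.  41. 104.]
axes y [ 0.007  1.    -0.003] z [ 1.    -0.007  0.005] dp units [ 1.74  0.18 -0.08] final frame [ 1.74  0.18 -0.07] dr [-0.004  0.003  0.002]
62.17950890772516 -0.05694278822391209 [ 0.533 -0.143  0.325] [ 0.28 -0.   -0.96]
[[267.3 178.3]
 [265.8 168.9]]
```

View pics/w1.png

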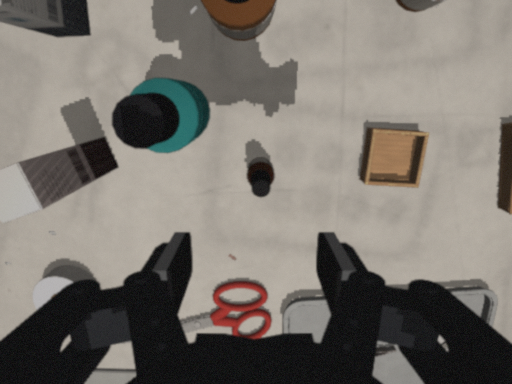

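Wrist view: the smallest brown bottle is at (261,180), with its cap top at about (261,187). The turquoise one is at (160,115) and the smallest box at (394,158). The cap is a few mm off my estimate, so I'll refine it.

Run:
```python
from h import *
p=optics.capture("wrist")
m=cv2.cvtColor(p["image"],cv2.COLOR_BGR2GRAY); roi=m[150:205,235:290]; b=roi<30; y,x=np.nonzero(b); print(b.sum(),x.min()+235,x.max()+235,y.min()+150,y.max()+150)
print(unproj(p,(261,187),.074).round(4),unproj(p,(260.5,168),.03).round(4))
for n,v in dict(s=(.593,-.002,.02)).items(): print(proj(p,[v]).round(1))
print(unproj(p,(395,157),.012).round(4))
```

```text
394 249 272 162 193
[ 0.6074 -0.1383  0.074 ] [ 0.6016 -0.1379  0.03  ]
[[398.4 156.6]]
[ 0.5949 -0.0018  0.012 ]
```

```bash
python3 -m inch '[{"dp":[0.5,0.1,-0.02],"dr":[-0.004,0.003,0.002],"claw":-0.4},{"dp":[0.6,0,0],"dr":[0,0,0],"claw":-0.4},{"dp":[0.6,0,0],"dr":[0,0,0],"claw":-0.4},{"dp":[0.5,0,0],"dr":[0,0,0],"claw":-0.4},{"dp":[0,0,0],"dr":[0,0,0],"claw":-0.4}]'; python3 go.py .602 -.1375 .066 90
```

```text
t: 4.47
position: [0.608, -0.1292, 0.0768]
tcp_rot: [8.0, 89.2, 8.7]
ft_force: [-0.4, 0.1, -0.5]
opening: 0.0599
t 4.47 p [ 0.608  -0.1292  0.0768] open 0.0599 f [-0.4  0.1 -0.5] q [  5.  40.   4. 112.  -7.  27. 105.]
axes y [-0.012  1.     0.002] z [1.    0.012 0.014] dp units [ 0.18 -0.14 -0.1 ] final frame [ 0.18 -0.14 -0.1 ] dr [ 0.008  0.009 -0.001]
```

```bash
python3 -m inch '[{"dp":[0.18,-0.14,-0.1],"dr":[0.008,0.009,0],"claw":-0.4},{"dp":[0,0,0],"dr":[0,0,0],"claw":-0.4}]'; python3 go.py .602 -.1375 .066 90
python3 - <<'E'
from h import *
p=optics.capture("side"); cv2.imwrite("pics/s1.png",cv2.resize(p["image"][120:240,180:340],(800,600),interpolation=cv2.INTER_CUBIC))
E
```

```text
t: 4.72
position: [0.6036, -0.1374, 0.0681]
tcp_rot: [31.4, 89.8, 31.5]
ft_force: [-0.4, -0.4, -0.2]
opening: 0.0597
t 4.72 p [ 0.6036 -0.1374  0.0681] open 0.0597 f [-0.4 -0.4 -0.2] q [  6.  41.   4. 113.  -7.  27. 105.]
axes y [-0.001  1.     0.002] z [1.    0.001 0.002] dp units [ 0.04 -0.   -0.03] final frame [ 0.04 -0.   -0.03] dr [ 0.     0.002 -0.001]
```

View pics/s1.png

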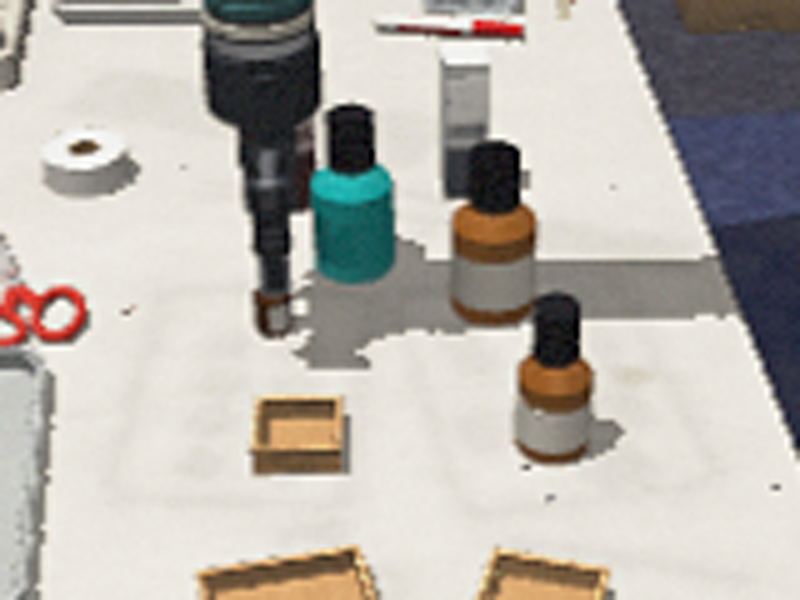

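The side crop shows the fingers centred on the smallest bottle at (270,310), with nothing touched. Grip and lift.

```bash
python3 -m inch '[{"dp":[0,0,0],"dr":[0,0,0],"claw":1},{"dp":[0,0,0],"dr":[0,0,0],"claw":1},{"dp":[0,0,0],"dr":[0,0,0],"claw":1},{"dp":[0,0,0],"dr":[0,0,0],"claw":1}]' 40; python3 -m inch '[{"dp":[-0.5,0,0],"dr":[0,0,0],"claw":1},{"dp":[-0.5,0,0],"dr":[0,0,0],"claw":1},{"dp":[0,0,0],"dr":[0,0,0],"claw":1}]'; python3 go.py .594 -.002 .12 90
```

```text
t: 5.28
position: [0.6061, -0.1371, 0.0709]
tcp_rot: [8.5, 89.5, 8.6]
ft_force: [0.7, -0.6, -0.3]
opening: 0.0155
t: 5.65
position: [0.6049, -0.1369, 0.1315]
tcp_rot: [15.4, 89.6, 15.5]
ft_force: [0.5, 0.8, -0.4]
opening: 0.0157
t 5.65 p [ 0.6049 -0.1369  0.1315] open 0.0157 f [ 0.5  0.8 -0.4] q [  5.  35.   6. 111.  -6.  33. 104.]
axes y [-0.001  1.     0.002] z [1.    0.001 0.006] dp units [ 0.19  2.25 -0.18] final frame [ 0.19  2.25 -0.18] dr [ 0.001  0.004 -0.001]
```

Run:
```python
from h import *
p=optics.capture("side"); a=cv2.resize(p["image"][135:215,200:300],(500,400),interpolation=cv2.INTER_CUBIC)
p=optics.capture("wrist"); w=cv2.resize(p["image"][100:384,130:386],(361,400),interpolation=cv2.INTER_CUBIC)[:, :300]
cv2.imwrite("pics/s2.png",np.hstack([a,w]))
```

```text
(no output)
```

View pics/s2.png

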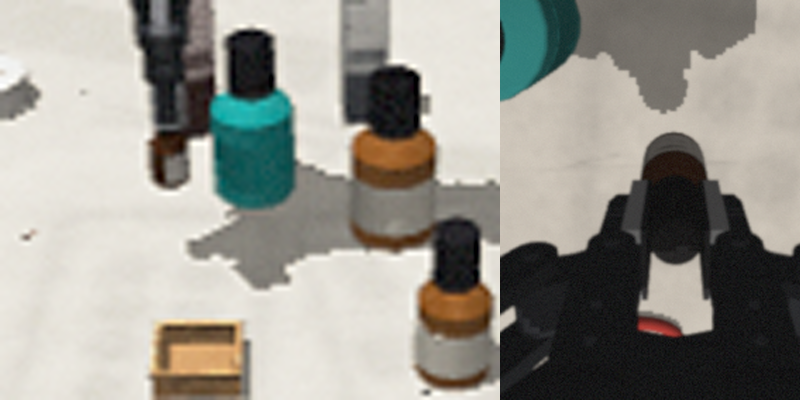

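The bottle is held, upright and centred in the pads. Next, to its box.

```bash
python3 -m inch '[{"dp":[0,0.7,-0.04],"dr":[0,0,0],"claw":1},{"dp":[0,0.7,-0.04],"dr":[0,0,0],"claw":1},{"dp":[0,0.6,-0.04],"dr":[0,0,0],"claw":1},{"dp":[0,0.25,0],"dr":[0,0,0],"claw":1},{"dp":[0,0,0],"dr":[0,0,0],"claw":1}]'; python3 go.py .597 -.002 .076 90
```

```text
t: 6.38
position: [0.5923, 0.0, 0.1231]
tcp_rot: [174.3, 89.5, 174.2]
ft_force: [0.3, -0.2, -0.7]
opening: 0.0155
t 6.38 p [0.5923 0.     0.1231] open 0.0155 f [ 0.3 -0.2 -0.7] q [ -9.  35.   7. 115.  -7.  31.  93.]
axes y [0.002 1.    0.001] z [ 1.    -0.002 -0.008] dp units [ 0.78 -0.03  0.09] final frame [ 0.79 -0.03  0.08] dr [-0.001 -0.005 -0.001]
```

```bash
python3 -m inch '[{"dp":[0.25,-0.03,0.08],"dr":[0,-0.005,0],"claw":1},{"dp":[0.25,0,0],"dr":[0,0,0],"claw":1},{"dp":[0.15,0,0],"dr":[0,0,0],"claw":1},{"dp":[0,0,0],"dr":[0,0,0],"claw":1}]'; python3 go.py .597 -.002 .074 90;  python3 - <<'E'
from h import *
p=optics.capture("side"); a=cv2.resize(p["image"][160:240,195:295],(500,400),interpolation=cv2.INTER_CUBIC)
p=optics.capture("wrist"); w=cv2.resize(p["image"][100:384,130:386],(361,400),interpolation=cv2.INTER_CUBIC)[:, :300]
cv2.imwrite("pics/s3.png",np.hstack([a,w]))
E
```

```text
t: 6.88
position: [0.5968, -0.0085, 0.08]
tcp_rot: [-121.0, 89.8, -121.6]
ft_force: [-0.2, -0.6, -0.1]
opening: 0.0155
t 6.88 p [ 0.5968 -0.0085  0.08  ] open 0.0155 f [-0.2 -0.6 -0.1] q [ -8.  39.   6. 115.  -8.  27.  93.]
axes y [ 0.009  1.    -0.003] z [ 1.    -0.01  -0.002] dp units [0.1  0.11 0.  ] final frame [0.1  0.11 0.  ] dr [-0.006 -0.001  0.002]
```

View pics/s3.png

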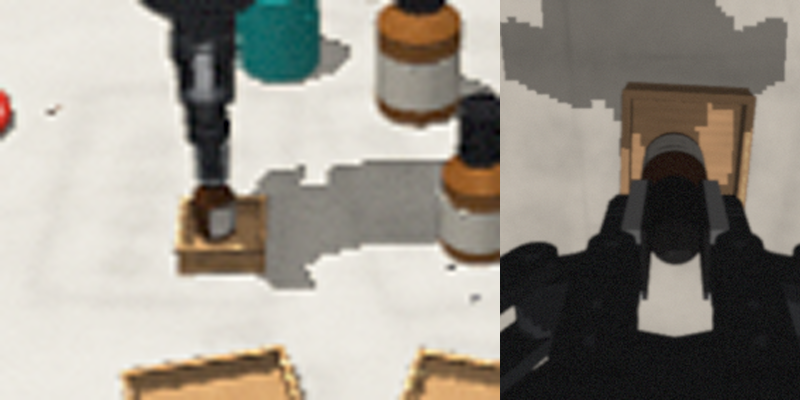

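It's inside the box, sitting slightly to −y. Correct, lower, release and rise.

```bash
python3 -m inch '[{"dp":[0.05,0.11,0],"dr":[-0.006,0,0],"claw":1},{"dp":[0.05,0,0],"dr":[0,0,0],"claw":1},{"dp":[0,0,0],"dr":[0,0,0],"claw":1}]'; python3 go.py .597 -.002 .074 90; python3 -m inch '[{"dp":[0,0,0],"dr":[0,0,0],"claw":0},{"dp":[0,0,0],"dr":[0,0,0],"claw":0},{"dp":[-0.4,0,0],"dr":[0,0,0],"claw":0},{"dp":[-1,0,0],"dr":[0,0,0],"claw":-0.4},{"dp":[-0.8,0,0],"dr":[0,0,0],"claw":-0.4}]';  python3 go.py .48 .008 .2 90
```

```text
t: 7.35
position: [0.5982, -0.0006, 0.0756]
tcp_rot: [-46.2, 89.8, -46.1]
ft_force: [0.2, -0.1, -1.1]
opening: 0.0154
t 7.35 p [ 0.5982 -0.0006  0.0756] open 0.0154 f [ 0.2 -0.1 -1.1] q [ -8.  39.   6. 115.  -8.  26.  93.]
axes y [-0.002  1.    -0.002] z [1.    0.002 0.002] dp units [ 0.03 -0.02 -0.02] final frame [ 0.03 -0.02 -0.02] dr [0.001 0.001 0.001]
t: 7.98
position: [0.5956, -0.0003, 0.2073]
tcp_rot: [-155.6, 89.6, -155.5]
ft_force: [0.9, 0.6, -0.4]
opening: 0.0596
t 7.97 p [ 5.956e-01 -3.000e-04  2.073e-01] open 0.0596 f [ 0.9  0.6 -0.4] q [-11.  28.   9. 112.  -6.  41.  92.]
axes y [-0.002  1.    -0.003] z [ 1.     0.002 -0.006] dp units [ 0.13  0.14 -1.93] final frame [ 0.12  0.14 -1.93] dr [ 0.001 -0.004  0.002]
```

```bash
python3 -m inch '[{"dp":[-0.2,0.1,-0.7],"dr":[0,0,0],"claw":-0.6},{"dp":[0,0,-0.7],"dr":[0,0,0],"claw":-0.6},{"dp":[0,0,-0.5],"dr":[0,0,0],"claw":-0.6},{"dp":[0,0,-0.4],"dr":[0,0,0],"claw":-0.6},{"dp":[0,0,0],"dr":[0,0,0],"claw":-0.6}]'; python3 go.py .43 .008 .2 90
python3 - <<'E'
from h import *
T=optics.capture("top");S=optics.capture("side")
for n,t,s in [("second",(152.4,152.3),(237,275.7)),("third",(251.3,215.7),(289.8,196.4)),("largest",(307.9,207.2),(280.1,167.8))]:
    r=fit(bottle(n),[(T,np.array(t)),(S,np.array(s))],[.5,0]); print(n,r[0].round(4),r[1].round(1))
w=optics.capture("wrist"); cv2.imwrite("pics/w2.png",w["image"])
for x in ([.4304,.0083,.106],[.432,.01,.106]): print(proj(w,[x]).round(1))
E
```

```text
t: 8.6
position: [0.4574, 0.0052, 0.2255]
tcp_rot: [-10.0, 89.5, -9.9]
ft_force: [0.2, 0.4, 0.3]
opening: 0.0683
t 8.6 p [0.4574 0.0052 0.2255] open 0.0683 f [0.2 0.4 0.3] q [-14.  17.   9. 128.  -4.  35.  89.]
axes y [-0.001  1.    -0.001] z [1.    0.001 0.008] dp units [ 0.42  0.05 -0.46] final frame [ 0.42  0.05 -0.46] dr [0.    0.005 0.001]
second [0.6005 0.2946] [-2.9 -0.2 -0.1 -3.2]
third [0.428  0.0108] [-0.  -1.4  1.6 -0.5]
largest [ 0.4467 -0.1436] [-0.1  0.2 -0.2 -0.2]
[[257.2 148. ]]
[[259.4 150.1]]
```

View pics/w2.png

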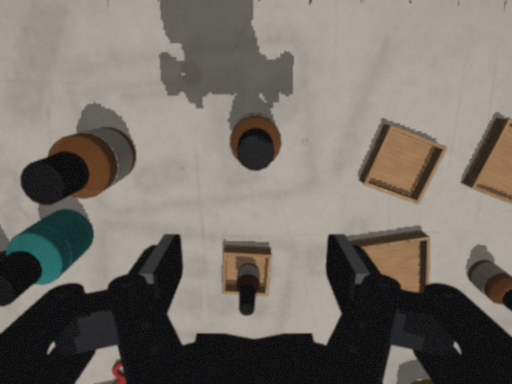

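The wrist view shows the smallest bottle upright in its box at (247,275). The third bottle's cap top is at (256,150), giving (0.431, 0.008). Descend.

```bash
python3 -m inch '[{"dp":[0,0.04,-0.25],"dr":[0,0.005,0],"claw":-0.6},{"dp":[0.4,0,-0.2],"dr":[0,0,0],"claw":-0.6},{"dp":[0.6,0,0],"dr":[0,0,0],"claw":-0.6},{"dp":[0.6,0,0],"dr":[0,0,0],"claw":-0.6},{"dp":[0,0,0],"dr":[0,0,0],"claw":-0.6}]'; python3 go.py .431 .008 .094 90
python3 - <<'E'
from h import *
w=optics.capture("wrist");print(proj(w,[[.431,.008,.106]]));cv2.imwrite("pics/w3.png",w["image"])
E
```

```text
t: 9.38
position: [0.4369, 0.009, 0.1281]
tcp_rot: [-5.2, 89.6, -5.1]
ft_force: [-0.5, 0.1, 0.1]
opening: 0.0684
t 9.38 p [0.4369 0.009  0.1281] open 0.0684 f [-0.5  0.1  0.1] q [-12.  27.   6. 134.  -8.  19.  91.]
axes y [-0.001  1.    -0.001] z [1.    0.001 0.007] dp units [ 0.57 -0.02 -0.1 ] final frame [ 0.57 -0.02 -0.1 ] dr [0.001 0.005 0.   ]
[[250.92632386 231.81305819]]
```

```bash
python3 -m inch '[{"dp":[0.3,-0.02,-0.1],"dr":[0,0.005,0],"claw":-0.6},{"dp":[0.27,0,0],"dr":[0,0,0],"claw":-0.6},{"dp":[0,0,0],"dr":[0,0,0],"claw":-0.6}]'; python3 go.py .431 .008 .094 90;python3 -m inch '[{"dp":[0,0,0],"dr":[0,0,0],"claw":1},{"dp":[0,0,0],"dr":[0,0,0],"claw":1},{"dp":[0,0,0],"dr":[0,0,0],"claw":1},{"dp":[0,0,0],"dr":[0,0,0],"claw":1}]' 40; python3 go.py .461 .299 .18 90
```

```text
t: 9.8
position: [0.4357, 0.0082, 0.0982]
tcp_rot: [2.9, 89.4, 3.0]
ft_force: [0.4, -0.3, 0.1]
opening: 0.0681
t 9.8 p [0.4357 0.0082 0.0982] open 0.0681 f [ 0.4 -0.3  0.1] q [-10.  30.   4. 135.  -9.  14.  92.]
axes y [-0.001  1.     0.001] z [1.    0.001 0.01 ] dp units [ 0.07 -0.   -0.08] final frame [ 0.07 -0.   -0.08] dr [ 0.001  0.007 -0.   ]
t: 10.3
position: [0.4375, 0.0084, 0.1013]
tcp_rot: [4.0, 89.1, 4.0]
ft_force: [0.1, 0.2, -1.3]
opening: 0.0284
t 10.3 p [0.4375 0.0084 0.1013] open 0.0284 f [ 0.1  0.2 -1.3] q [-10.  30.   4. 135.  -9.  14.  92.]
axes y [-0.001  1.     0.001] z [1.    0.001 0.016] dp units [-1.3   4.84  0.42] final frame [-1.31  4.84  0.39] dr [ 0.001  0.01  -0.001]
```

```bash
python3 -m inch '[{"dp":[-0.5,0,0],"dr":[0,0.01,0],"claw":1},{"dp":[-0.5,0,0.1],"dr":[0,0,0],"claw":1},{"dp":[-0.1,0.6,0.2],"dr":[0,0,0],"claw":1},{"dp":[0,0.8,0.1],"dr":[0,0,0],"claw":1},{"dp":[0,0.8,0],"dr":[0,0,0],"claw":1}]'; python3 -m inch '[{"dp":[0,0.8,0],"dr":[0,0,0],"claw":1},{"dp":[0,0.8,0],"dr":[0,0,0],"claw":1},{"dp":[0,0.6,0],"dr":[0,0,0],"claw":1},{"dp":[0,0.3,0],"dr":[0,0,0],"claw":1},{"dp":[0,0,0],"dr":[0,0,0],"claw":1}]'; python3 go.py .466 .299 .108 90
python3 - <<'E'
from h import *
w=optics.capture("wrist");cv2.imwrite("pics/w4.png",w["image"]);print(proj(w,[[.461,.299,.003]]))
E
```

```text
t: 10.92
position: [0.4613, 0.1389, 0.1693]
tcp_rot: [-171.7, 89.9, -172.3]
ft_force: [0.6, -0.0, -1.2]
opening: 0.0281
t: 11.55
position: [0.4606, 0.2971, 0.1684]
tcp_rot: [-173.7, 89.8, -173.9]
ft_force: [-0.0, -1.2, -0.4]
opening: 0.0289
t 11.55 p [0.4606 0.2971 0.1684] open 0.0289 f [-0.  -1.2 -0.4] q [-44.  28.   9. 119.  -8.  33.  61.]
axes y [ 0.004  1.    -0.   ] z [ 1.    -0.004 -0.004] dp units [1.01 0.03 0.09] final frame [1.01 0.03 0.09] dr [-0.002 -0.002  0.   ]
[[255.27851843 174.94417484]]
```

View pics/w4.png

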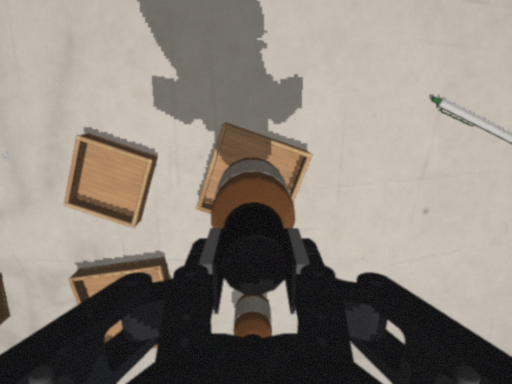

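The third bottle is held above its box, which spans (200–310, 125–215), and lines up laterally. Lower it.

```bash
python3 -m inch '[{"dp":[0.3,0.03,0.08],"dr":[0,0,0],"claw":1},{"dp":[0.35,0,0],"dr":[0,0,0],"claw":1},{"dp":[0.25,0,0],"dr":[0,0,0],"claw":1},{"dp":[0,0,0],"dr":[0,0,0],"claw":1}]'; python3 go.py .466 .299 .104 90;  python3 - <<'E'
from h import *
p=optics.capture("side"); a=cv2.resize(p["image"][220:310,240:340],(500,450),interpolation=cv2.INTER_CUBIC)
cv2.imwrite("pics/s5.png",a)
E
```

```text
t: 12.1
position: [0.4665, 0.2895, 0.1102]
tcp_rot: [-132.3, 89.5, -133.2]
ft_force: [-0.5, 0.0, -1.1]
opening: 0.028
t 12.1 p [0.4665 0.2895 0.1102] open 0.028 f [-0.5  0.  -1.1] q [-42.  34.   8. 121. -10.  27.  62.]
axes y [ 0.015  1.    -0.006] z [ 1.    -0.015 -0.006] dp units [ 0.1   0.16 -0.01] final frame [ 0.1   0.16 -0.01] dr [-0.01  -0.004  0.004]
```

View pics/s5.png

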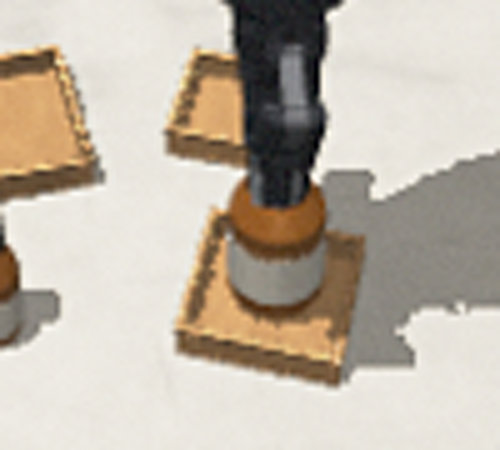

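Inside the box. Correct y by +10 mm, lower and release.

```bash
python3 -m inch '[{"dp":[0.03,0.16,-0.01],"dr":[-0.01,-0.004,0.004],"claw":1},{"dp":[0.05,0,0],"dr":[0,0,0],"claw":1},{"dp":[0,0,0],"dr":[0,0,0],"claw":1}]'; python3 go.py .466 .299 .104 90; python3 -m inch '[{"dp":[0,0,0],"dr":[0,0,0],"claw":-0.1},{"dp":[0,0,0],"dr":[0,0,0],"claw":-0.1},{"dp":[-0.4,0,0],"dr":[0,0,0],"claw":-0.1},{"dp":[-0.8,0,0],"dr":[0,0,0],"claw":-0.1},{"dp":[-0.8,0,0],"dr":[0,0,0],"claw":-0.4}]';  python3 go.py .6 .295 .22 90
```

```text
t: 12.52
position: [0.4673, 0.3005, 0.1069]
tcp_rot: [33.8, 89.7, 33.8]
ft_force: [-1.0, 0.6, -0.6]
opening: 0.0281
t 12.53 p [0.4673 0.3005 0.1069] open 0.0281 f [-1.   0.6 -0.6] q [-43.  34.   7. 120. -10.  26.  62.]
axes y [-0.001  1.     0.003] z [1.    0.001 0.004] dp units [ 0.05 -0.03 -0.02] final frame [ 0.05 -0.03 -0.02] dr [ 0.001  0.003 -0.002]
t: 13.15
position: [0.4653, 0.2993, 0.2275]
tcp_rot: [-127.0, 89.9, -127.0]
ft_force: [1.1, 0.8, -0.1]
opening: 0.0595
t 13.15 p [0.4653 0.2993 0.2275] open 0.0595 f [ 1.1  0.8 -0.1] q [-46.  24.  11. 116.  -7.  41.  60.]
axes y [-0.002  1.    -0.001] z [ 1.     0.002 -0.001] dp units [ 0.12 -0.07  2.25] final frame [ 0.12 -0.07  2.25] dr [ 0.001 -0.001  0.001]
```

Next the second bottle. I'll approach it and look from above.

```bash
python3 -m inch '[{"dp":[0,0,0.7],"dr":[0,0,0],"claw":-0.5},{"dp":[0,0,0.7],"dr":[0,0,0],"claw":-0.5},{"dp":[0,0,0.5],"dr":[0,0,0],"claw":-0.5},{"dp":[0,0,0.4],"dr":[0,0,0],"claw":-0.5},{"dp":[0,0,0],"dr":[0,0,0],"claw":-0.5}]'; python3 go.py .603 .299 .08 90
python3 - <<'E'
from h import *
w=optics.capture("wrist"); cv2.imwrite("pics/w6.png",w["image"])
print(proj(w,[[.603,.297,.09],[.461,.299,.109]]).round(1))
E
```

```text
t: 13.78
position: [0.6087, 0.3009, 0.2348]
tcp_rot: [33.9, 89.4, 34.0]
ft_force: [-0.3, 0.1, -1.1]
opening: 0.0641
t 13.78 p [0.6087 0.3009 0.2348] open 0.0641 f [-0.3  0.1 -1.1] q [-38.  32.  11. 100.  -8.  48.  67.]
axes y [-0.003  1.     0.006] z [1.    0.003 0.008] dp units [ 2.58 -0.05 -0.12] final frame [ 2.58 -0.03 -0.1 ] dr [ 0.002  0.005 -0.004]
[[247.7 171.8]
 [249.9 -21.7]]
```

View pics/w6.png

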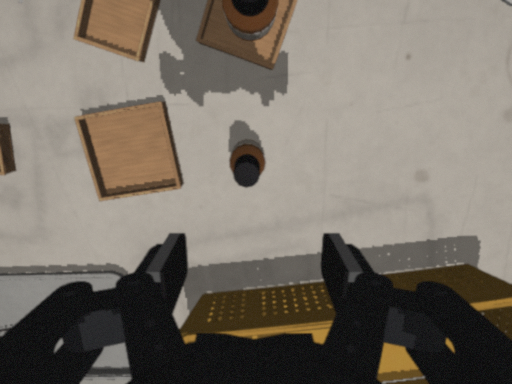

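The wrist view shows the third bottle standing in its box at (250,15). The second bottle's cap top is at (246,174), giving (0.605, 0.296). Descend.

```bash
python3 -m inch '[{"dp":[0.4,-0.09,-0.06],"dr":[0,0.005,-0.004],"claw":-0.5},{"dp":[0.7,0,0],"dr":[0,0,0],"claw":-0.5},{"dp":[0.6,0,0],"dr":[0,0,0],"claw":-0.5},{"dp":[0.4,0,0],"dr":[0,0,0],"claw":-0.5},{"dp":[0,0,0],"dr":[0,0,0],"claw":-0.5}]'; python3 go.py .605 .2955 .082 90
```

```text
t: 14.45
position: [0.5924, 0.2944, 0.0993]
tcp_rot: [-160.2, 89.1, -159.7]
ft_force: [-0.3, 0.5, 0.6]
opening: 0.064
t 14.45 p [0.5924 0.2944 0.0993] open 0.064 f [-0.3  0.5  0.6] q [-36.  41.   9. 106. -10.  35.  69.]
axes y [-0.008  1.    -0.005] z [ 1.     0.008 -0.015] dp units [0.29 0.02 0.21] final frame [0.29 0.02 0.21] dr [ 0.005 -0.009  0.003]
```

```bash
python3 -m inch '[{"dp":[0.1,0.02,0.21],"dr":[0.005,-0.009,0.003],"claw":-0.5},{"dp":[0.19,0,0],"dr":[0,0,0],"claw":-0.5},{"dp":[0,0,0],"dr":[0,0,0],"claw":-0.5}]'; python3 go.py .605 .2955 .082 90;python3 -m inch '[{"dp":[0,0,0],"dr":[0,0,0],"claw":1},{"dp":[0,0,0],"dr":[0,0,0],"claw":1},{"dp":[0,0,0],"dr":[0,0,0],"claw":1},{"dp":[0,0,0],"dr":[0,0,0],"claw":1}]' 40; python3 go.py .461 .169 .16 90
python3 - <<'E'
from h import *
w=optics.capture("wrist"); cv2.imwrite("pics/w7.png",w["image"])
E
```

```text
t: 14.82
position: [0.6055, 0.2961, 0.082]
tcp_rot: [15.3, 89.9, 15.4]
ft_force: [-0.7, 0.8, 1.0]
opening: 0.064
t 14.82 p [0.6055 0.2961 0.082 ] open 0.064 f [-0.7  0.8  1. ] q [-36.  42.   8. 105. -10.  33.  69.]
axes y [-0.001  1.     0.001] z [1.    0.001 0.002] dp units [-0.   -0.01 -0.01] final frame [-0.   -0.01 -0.01] dr [ 0.     0.001 -0.   ]
t: 15.32
position: [0.6064, 0.2965, 0.0835]
tcp_rot: [24.6, 89.7, 24.7]
ft_force: [0.0, 0.6, -0.6]
opening: 0.0223
t 15.32 p [0.6064 0.2965 0.0835] open 0.0223 f [ 0.   0.6 -0.6] q [-36.  42.   8. 105. -10.  33.  69.]
axes y [-0.001  1.     0.002] z [1.    0.001 0.004] dp units [-1.29 -2.12 -2.42] final frame [-1.27 -2.13 -2.42] dr [ 0.     0.003 -0.001]
```

```bash
python3 -m inch '[{"dp":[-0.6,0,0],"dr":[0,0,0],"claw":1},{"dp":[-0.6,0,0],"dr":[0,0,0],"claw":1},{"dp":[0,-0.8,0],"dr":[0,0,0],"claw":1},{"dp":[0,-0.7,-0.5],"dr":[0,0,0],"claw":1},{"dp":[0,-0.5,-0.6],"dr":[0,0,0],"claw":1}]'; python3 -m inch '[{"dp":[0,-0.1,-0.6],"dr":[0,0,0],"claw":1},{"dp":[0,0,-0.5],"dr":[0,0,0],"claw":1},{"dp":[0,0,-0.2],"dr":[0,0,0],"claw":1},{"dp":[0,0,0],"dr":[0,0,0],"claw":1}]'; python3 go.py .463 .169 .09 90
python3 - <<'E'
from h import *
w=optics.capture("wrist");cv2.imwrite("pics/w8.png",w["image"]);print(proj(w,[[.461,.169,.003]]))
E
```

```text
t: 16.0
position: [0.5424, 0.1775, 0.1572]
tcp_rot: [25.2, 89.4, 25.5]
ft_force: [0.4, -0.1, -0.5]
opening: 0.0222
t: 16.5
position: [0.4601, 0.1665, 0.157]
tcp_rot: [18.8, 89.5, 18.8]
ft_force: [0.6, -0.3, 0.3]
opening: 0.0222
t 16.5 p [0.4601 0.1665 0.157 ] open 0.0222 f [ 0.6 -0.3  0.3] q [-32.  26.   9. 127.  -9.  27.  74.]
axes y [-0.     1.     0.003] z [1.    0.    0.009] dp units [1.12 0.04 0.04] final frame [1.12 0.04 0.05] dr [ 0.     0.006 -0.002]
[[255.52946425 176.42673468]]
```

```bash
python3 -m inch '[{"dp":[0.4,0.04,0.04],"dr":[0,0.006,-0.002],"claw":1},{"dp":[0.4,0,0],"dr":[0,0,0],"claw":1},{"dp":[0.15,0,0],"dr":[0,0,0],"claw":1},{"dp":[0,0,0],"dr":[0,0,0],"claw":1}]'; python3 go.py .463 .169 .088 90;  python3 - <<'E'
from h import *
p=optics.capture("side"); a=cv2.resize(p["image"][190:310,200:340],(700,600),interpolation=cv2.INTER_CUBIC)
cv2.imwrite("pics/s8.png",a)
E
```

```text
t: 17.05
position: [0.4723, 0.1718, 0.0996]
tcp_rot: [18.5, 89.3, 18.4]
ft_force: [-0.7, 0.2, -0.5]
opening: 0.0222
t 17.05 p [0.4723 0.1718 0.0996] open 0.0222 f [-0.7  0.2 -0.5] q [-30.  33.   7. 127. -11.  20.  75.]
axes y [0.001 1.    0.004] z [ 1.    -0.001  0.011] dp units [ 0.19 -0.05 -0.16] final frame [ 0.19 -0.05 -0.16] dr [-0.     0.007 -0.002]
```

View pics/s8.png

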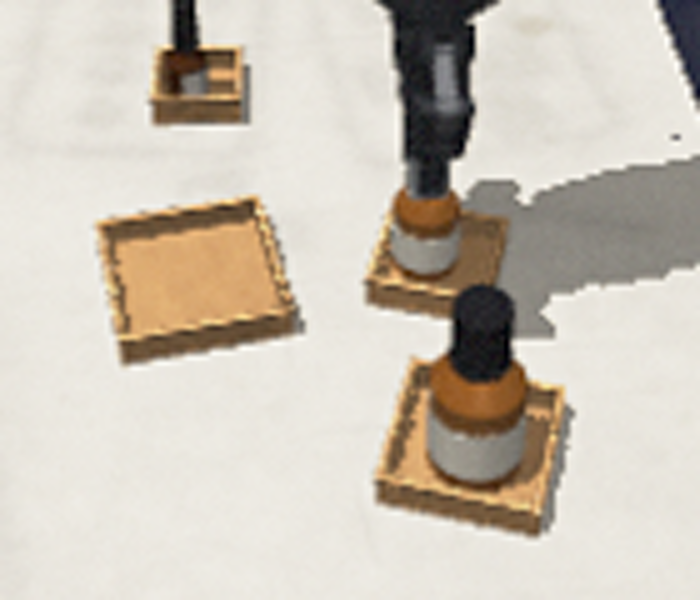

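The smallest and third bottles stand in their boxes at (190,75) and (478,430). The second is hovering inside its box, about 10 mm too far in +x. Correct, lower, check and release.

```bash
python3 -m inch '[{"dp":[0.05,-0.05,-0.17],"dr":[0,0.007,-0.002],"claw":1},{"dp":[0.12,0,0],"dr":[0,0,0],"claw":1},{"dp":[0,0,0],"dr":[0,0,0],"claw":1}]'; python3 go.py .463 .169 .088 90
```

```text
t: 17.48
position: [0.4625, 0.169, 0.0905]
tcp_rot: [34.6, 89.8, 34.6]
ft_force: [-0.0, 1.3, -1.4]
opening: 0.0225
t 17.48 p [0.4625 0.169  0.0905] open 0.0225 f [-0.   1.3 -1.4] q [-30.  33.   6. 128. -11.  19.  76.]
axes y [0.001 1.    0.002] z [ 1.    -0.001  0.002] dp units [0.04 0.   0.01] final frame [0.04 0.   0.01] dr [-0.     0.001 -0.001]
```

```bash
python3 -m inch '[{"dp":[0.03,0,0],"dr":[0,0,0],"claw":1},{"dp":[0,0,0],"dr":[0,0,0],"claw":-0.1},{"dp":[0,0,0],"dr":[0,0,0],"claw":-0.1},{"dp":[-0.4,0,0],"dr":[0,0,0],"claw":-0.1},{"dp":[-0.8,0,0],"dr":[0,0,0],"claw":-0.1}]'; python3 -m inch '[{"dp":[-0.8,0,0],"dr":[0,0,0],"claw":-0.4},{"dp":[-0.5,-0.3,0],"dr":[0,0,0],"claw":-0.7},{"dp":[0,-0.9,0],"dr":[0,0,0],"claw":-0.7},{"dp":[0,-0.9,0],"dr":[0,0,0],"claw":-0.7},{"dp":[0,-0.9,0],"dr":[0,0,0],"claw":-0.7}]'; python3 -m inch '[{"dp":[0,-0.9,0],"dr":[0,0,0],"claw":-0.7},{"dp":[0,-0.7,0],"dr":[0,0,0],"claw":-0.7},{"dp":[0,-0.4,0],"dr":[0,0,0],"claw":-0.7},{"dp":[0,0,0],"dr":[0,0,0],"claw":-0.7}]'; python3 go.py .448 -.145 .24 90
python3 - <<'E'
from h import *
w=optics.capture("wrist"); cv2.imwrite("pics/w9.png",w["image"])
print(proj(w,[[.448,-.145,.122],[.4514,-.1522,.122]]).round(1))
E
```

```text
t: 18.1
position: [0.4609, 0.1683, 0.1598]
tcp_rot: [-164.0, 89.8, -164.0]
ft_force: [0.5, 1.0, 0.0]
opening: 0.0471
t: 18.73
position: [0.4657, -0.0099, 0.2451]
tcp_rot: [26.1, 89.3, 26.7]
ft_force: [0.2, -0.1, -0.2]
opening: 0.0729
t: 19.23
position: [0.4658, -0.1387, 0.2456]
tcp_rot: [14.8, 89.2, 14.9]
ft_force: [0.7, 1.0, 0.3]
opening: 0.0726
t 19.23 p [ 0.4658 -0.1387  0.2456] open 0.0726 f [0.7 1.  0.3] q [ -2.  18.  17. 124.  -9.  39. 111.]
axes y [-0.003  1.     0.003] z [1.    0.003 0.013] dp units [ 0.09 -0.11 -0.3 ] final frame [ 0.09 -0.11 -0.3 ] dr [ 0.002  0.008 -0.002]
[[244.6 162.5]
 [235.4 166.7]]
```

View pics/w9.png

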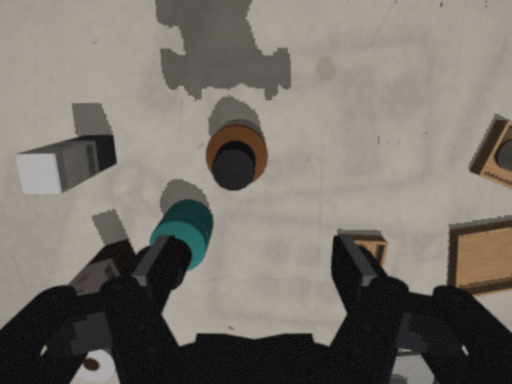

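The largest brown bottle's cap top is at (234,166), giving (0.451, −0.1525). The turquoise one at (185,235) stays clear. Descend.

```bash
python3 -m inch '[{"dp":[0,-0.23,-0.24],"dr":[0.002,0.008,-0.002],"claw":-0.7},{"dp":[0.6,0,0],"dr":[0,0,0],"claw":-0.7},{"dp":[0.6,0,0],"dr":[0,0,0],"claw":-0.7},{"dp":[0.3,0,0],"dr":[0,0,0],"claw":-0.7},{"dp":[0,0,0],"dr":[0,0,0],"claw":-0.7}]'; python3 go.py .4514 -.1525 .11 90
```

```text
t: 19.9
position: [0.4488, -0.1475, 0.1538]
tcp_rot: [130.5, 89.8, 131.1]
ft_force: [0.3, -0.1, 0.5]
opening: 0.0726
t 19.9 p [ 0.4488 -0.1475  0.1538] open 0.0726 f [ 0.3 -0.1  0.5] q [  3.  26.  13. 129. -13.  26. 117.]
axes y [-0.011  1.     0.003] z [ 1.     0.011 -0.002] dp units [ 0.73 -0.09  0.04] final frame [ 0.73 -0.08  0.04] dr [ 0.007 -0.001 -0.002]
```

```bash
python3 -m inch '[{"dp":[0.2,-0.09,0.04],"dr":[0.007,0,-0.002],"claw":-0.7},{"dp":[0.3,0,0],"dr":[0,0,0],"claw":-0.7},{"dp":[0.2,0,0],"dr":[0,0,0],"claw":-0.7},{"dp":[0,0,0],"dr":[0,0,0],"claw":-0.7}]'; python3 go.py .4514 -.1525 .11 90;python3 -m inch '[{"dp":[0,0,0],"dr":[0,0,0],"claw":1},{"dp":[0,0,0],"dr":[0,0,0],"claw":1},{"dp":[0,0,0],"dr":[0,0,0],"claw":1},{"dp":[0,0,0],"dr":[0,0,0],"claw":1}]' 40; python3 go.py .599 .17 .2 90
```

```text
t: 20.4
position: [0.4531, -0.1535, 0.112]
tcp_rot: [-44.4, 89.8, -44.4]
ft_force: [0.0, -0.7, -0.2]
opening: 0.0726
t 20.4 p [ 0.4531 -0.1535  0.112 ] open 0.0726 f [ 0.  -0.7 -0.2] q [  5.  31.  11. 130. -15.  21. 119.]
axes y [-0.001  1.    -0.002] z [1.    0.001 0.002] dp units [ 0.03  0.02 -0.03] final frame [ 0.03  0.02 -0.03] dr [0.    0.001 0.001]
t: 20.9
position: [0.4538, -0.1538, 0.1132]
tcp_rot: [-32.2, 89.7, -32.1]
ft_force: [-0.5, 0.2, -1.9]
opening: 0.0342
t 20.9 p [ 0.4538 -0.1538  0.1132] open 0.0342 f [-0.5  0.2 -1.9] q [  5.  31.  11. 130. -15.  21. 119.]
axes y [-0.001  1.    -0.003] z [1.    0.001 0.005] dp units [-1.45  5.39  2.43] final frame [-1.45  5.4   2.42] dr [0.    0.003 0.002]
```

```bash
python3 -m inch '[{"dp":[-0.5,0,0],"dr":[0,0,0],"claw":1},{"dp":[-0.6,0,0],"dr":[0,0,0],"claw":1},{"dp":[-0.6,0,0],"dr":[0,0,0],"claw":1},{"dp":[0,0.5,0.2],"dr":[0,0,0],"claw":1},{"dp":[0,0.75,0.35],"dr":[0,0,0],"claw":1}]'; python3 go.py .6 .17 .21 90; python3 -m inch '[{"dp":[0,0.75,0.35],"dr":[0,0,0],"claw":1},{"dp":[0,0.75,0.35],"dr":[0,0,0],"claw":1},{"dp":[0,0.75,0.35],"dr":[0,0,0],"claw":1},{"dp":[0,0.7,0.35],"dr":[0,0,0],"claw":1},{"dp":[0,0.5,0.2],"dr":[0,0,0],"claw":1}]';  python3 go.py .6 .17 .21 90
```

```text
t: 21.52
position: [0.4841, -0.0806, 0.2181]
tcp_rot: [-57.3, 89.8, -57.8]
ft_force: [1.5, 0.1, -1.3]
opening: 0.034
t 21.52 p [ 0.4841 -0.0806  0.2181] open 0.034 f [ 1.5  0.1 -1.3] q [ -9.  21.  17. 124. -10.  36. 104.]
axes y [ 0.009  1.    -0.003] z [ 1.    -0.009  0.002] dp units [0.13 4.19 1.89] final frame [0.13 4.18 1.93] dr [-0.006  0.001  0.002]
t: 22.15
position: [0.583, 0.1337, 0.2172]
tcp_rot: [-68.7, 89.8, -69.1]
ft_force: [0.2, 0.3, -1.1]
opening: 0.034
t 22.15 p [0.583  0.1337 0.2172] open 0.034 f [ 0.2  0.3 -1.1] q [-29.  28.  16. 111. -11.  42.  83.]
axes y [ 0.008  1.    -0.003] z [ 1.    -0.008  0.001] dp units [0.12 0.61 0.28] final frame [0.12 0.6  0.28] dr [-0.005  0.001  0.002]
```

```bash
python3 -m inch '[{"dp":[0,0.6,0.28],"dr":[-0.005,0,0.002],"claw":1},{"dp":[0,0,0],"dr":[0,0,0],"claw":1},{"dp":[0.6,0,0],"dr":[0,0,0],"claw":1},{"dp":[0.4,0,0],"dr":[0,0,0],"claw":1},{"dp":[0,0,0],"dr":[0,0,0],"claw":1}]'; python3 go.py .6 .17 .118 90
```

```text
t: 22.78
position: [0.5985, 0.1739, 0.1544]
tcp_rot: [178.4, 89.9, 178.8]
ft_force: [-0.2, -0.4, -0.7]
opening: 0.0341
t 22.77 p [0.5985 0.1739 0.1544] open 0.0341 f [-0.2 -0.4 -0.7] q [-30.  34.  14. 110. -13.  37.  82.]
axes y [-0.006  1.     0.   ] z [ 1.     0.006 -0.002] dp units [ 0.61 -0.06  0.03] final frame [ 0.61 -0.06  0.02] dr [ 0.004 -0.001 -0.   ]
```

```bash
python3 -m inch '[{"dp":[0.2,-0.06,0.03],"dr":[0.004,0,0],"claw":1},{"dp":[0.3,0,0],"dr":[0,0,0],"claw":1},{"dp":[0.1,0,0],"dr":[0,0,0],"claw":1},{"dp":[0,0,0],"dr":[0,0,0],"claw":1}]'; python3 go.py .6 .17 .118 90;  python3 - <<'E'
from h import *
p=optics.capture("side"); a=cv2.resize(p["image"][190:310,200:340],(700,600),interpolation=cv2.INTER_CUBIC)
cv2.imwrite("pics/s10.png",a)
E
```

```text
t: 23.28
position: [0.6013, 0.1686, 0.1179]
tcp_rot: [28.7, 90.0, 28.6]
ft_force: [-0.8, 0.2, -1.7]
opening: 0.0339
t 23.27 p [0.6013 0.1686 0.1179] open 0.0339 f [-0.8  0.2 -1.7] q [-28.  37.  12. 111. -14.  33.  83.]
axes y [0.002 1.    0.   ] z [ 1.    -0.002  0.   ] dp units [-0.    0.02 -0.02] final frame [-0.    0.02 -0.02] dr [-0.001  0.    -0.   ]
```

View pics/s10.png

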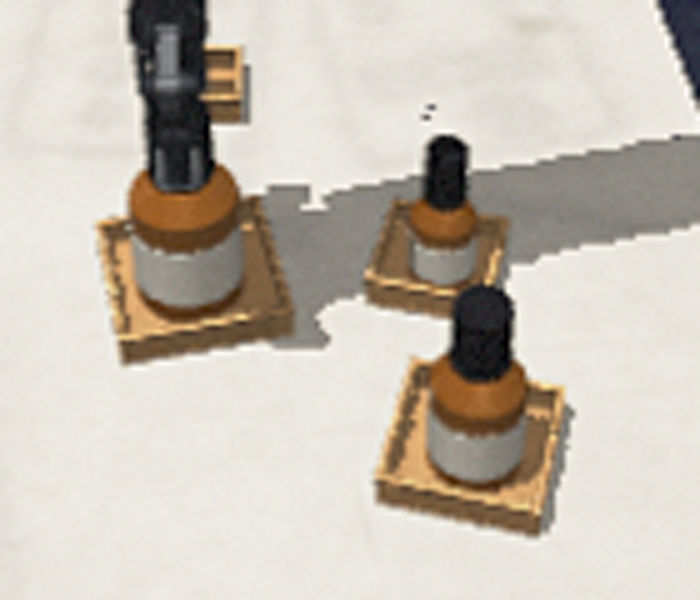

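All of them stand in their boxes, and the largest is centred in its own. Release and retreat.

```bash
python3 -m inch '[{"dp":[0.02,0,0],"dr":[0,0,0],"claw":1},{"dp":[0,0,0],"dr":[0,0,0],"claw":-0.4},{"dp":[0,0,0],"dr":[0,0,0],"claw":-0.4},{"dp":[-0.4,0,0],"dr":[0,0,0],"claw":-0.4},{"dp":[-0.9,0,0],"dr":[0,0,0],"claw":-0.4}]'; python3 -m inch '[{"dp":[-0.9,0,0],"dr":[0,0,0],"claw":-0.4},{"dp":[-0.5,0.3,0],"dr":[0,0,0],"claw":-0.4},{"dp":[0,0.9,-0.3],"dr":[0,0,0],"claw":-0.4},{"dp":[0,0.9,-0.3],"dr":[0,0,0],"claw":-0.4},{"dp":[0,0.9,-0.3],"dr":[0,0,0],"claw":-0.4}]'; python3 -m inch '[{"dp":[0,0.9,-0.4],"dr":[0,0,0],"claw":-0.4},{"dp":[0,0.9,-0.4],"dr":[0,0,0],"claw":-0.4},{"dp":[0,0.9,-0.4],"dr":[0,0,0],"claw":-0.4},{"dp":[0,0,0],"dr":[0,0,0],"claw":-0.4},{"dp":[0,0,0],"dr":[0,0,0],"claw":-0.4}]'
python3 - <<'E'
from m import *
for n,b in dict(smallest=(.593,-.002),second=(.461,.169),third=(.461,.299),largest=(.599,.17)).items():
    d,h,c,e=B[n]; draw(proj(T,ring(d,3)+[*b,0]),(255,255,0)); draw(proj(T,ring(e,h+3)+[*b,0]),(0,255,0))
S=optics.capture("side")
t=cv2.resize(big[110*6:240*6,115*6:395*6],(800,371),interpolation=cv2.INTER_AREA)
cv2.imwrite("pics/end.png",np.vstack([t,cv2.resize(S["image"][140:240],(800,156))[:, :]]))
for k in("carton_grey","carton_pink"):
    for p,c in((T,"T"),(S,"S")):
        print(k,c,[(np.round(d["box"],1),round(d["confidence"],2)) for d in spotter.recognise(k,p)[:1]])
E
```

```text
t: 23.95
position: [0.5999, 0.1689, 0.1945]
tcp_rot: [-163.9, 89.8, -164.0]
ft_force: [0.6, 0.3, 0.7]
opening: 0.0597
t: 24.58
position: [0.5534, 0.3467, 0.2904]
tcp_rot: [12.7, 89.2, 11.7]
ft_force: [1.2, 0.8, -0.2]
opening: 0.0599
t: 25.2
position: [0.4776, 0.5219, 0.2918]
tcp_rot: [31.3, 89.0, 30.9]
ft_force: [0.5, 0.2, -0.3]
opening: 0.0598
carton_grey T []
carton_grey S []
carton_pink T [(array([367.1, 152.5,  27.8,  25.4]), 0.58)]
carton_pink S [(array([237.5, 145.7,  10.4,  36. ]), 0.67)]
```

View pics/end.png

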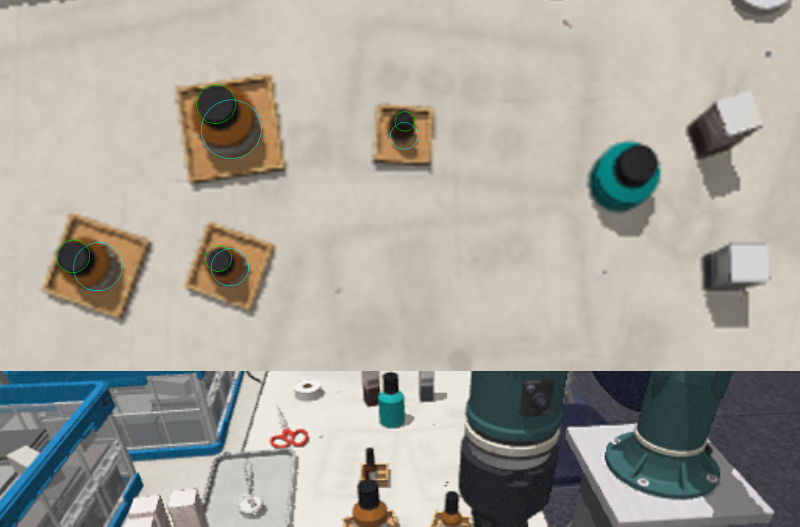

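The top view shows all four bottles standing in their own boxes, with the caps on the circles predicted for centred, upright bottles to within about 2–3 mm. Both cartons are unmoved. The arm is clear, so I'm handing in.

```bash
python3 -c "
from rig import workorder
print(workorder.finish_job())"
```

```text
the job is handed in; nothing more can be done
None
```

All four brown bottles are standing upright in the boxes of their own size, and I handed the job in at about 25 s. I placed them in the order smallest, third, second, largest, each held by its cap. The turquoise bottle was left alone.

**Bottles:** in the last top view, all four caps lie on the outlines predicted for a centred, upright bottle, within about 2–3 mm. The side views taken during the work agree.

**Cartons:** both look unmoved and upright in the last pictures. The network found the pink one within about 1 px of its starting position. It did not report the grey one in the last pictures, so I checked that one by eye only.

**Arm:** it ended clear of everything with the gripper empty. The force readings I saw stayed below about 2 N.

**Readings that disagreed:**
- **Grip openings:** they read about 2–3.5 mm smaller than the listed cap diameters.
- **Network misses:** it never reported the smallest bottle in the overhead and side views, so I located that one by colour and the wrist camera.

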